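# Sweep the jar lids off the chopping block into the pan

### The arm

A 6-joint arm with a two-finger parallel gripper is mounted at the origin on the work surface. World frame = base frame: x ahead of the robot, y to its left, z up, the work surface at z = 0. Lengths are in m, angles in rad, forces in N, time in s.
With the tool pointing down it reaches from about 0.3 to 0.85 m from the base axis. Payload 4.2 kg.
Tool frame: the origin (TCP) lies at the very end of the fingers, on their centre line; the grasp point (between the pads) lies 19 mm behind it; z points along the fingers, y is the direction in which the jaws open and shut (so a half turn about z gives the same grasp; the last joint's range is limited). The gripper opens to 91 mm and grips with 3 to 60 N. Pads are 32 mm wide; open, the fingers measure 118 mm over their backs; the gripper's body (76 mm by 178 mm) begins 60 mm behind the grasp point.
Start: joints at [-1.181, 0.32, 1.565, -0, 1.257, -0.02], TCP at [0.229, -0.527, 0.214] pointing down, gripper open.
Joint ranges: [-3.11, 3.11], [-0.84, 2.01], [0.21, 2.61], [-1.34, 4.49], [0.05, 2.63], [-2.56, 2.56]. Speed limits (rad/s): [2.57, 2.57, 3.14, 3.14, 3.14, 3.14].

### API

Orientations are given as [roll, pitch, yaw] about the fixed x, y, z axes, in that order (R = Rz(yaw) Ry(pitch) Rx(roll)).
In Python, from workcell import bot, grab_frame, sign_off gives the robot as it stands. The module is installed in compiled form; this text tells all that it offers.
- The arm moves only by the tool step_arm, never from a script. Its argument "plan" is a list of rows, each a list of 7 numbers: the turn, a rotation vector about the tool's x, y, z in rad, then the shift along the tool's x, y, z in cm, then the opening, from 0 (shut) to 1 (fully open). In form: [[wx, wy, wz, dx, dy, dz, jaw], ...]. A call has 1 to 10 rows; each row is the pose to reach, as a shift and turn from the pose commanded when the call began, along the tool's axes at that moment; what a row does not reach only later rows make up. A row lasts 1/8 s, in which the tool goes at most 62.5 mm and 10.7 degrees, less where a joint would pass 70% of its speed; a pose out of reach is approached as far as the arm can. A call with a gripper value outside its range is refused whole. The fingers move at their own pace and stop on an object; "force" is the grip in N (left out, the last holds). Time passes only in rows, so rows that repeat a pose let the fingers close. It gives the time, the measured TCP pose, the force and the opening at its end, in the units of the state.
- bot.read_state(): the state, without advancing time (a new reading comes with each control period).
- grab_frame(name): name is "scene" or "top" or "wrist"; returns a dict with "image" (400x640x3 uint8, red, green, blue), "vfov" (degrees; the focal length in pixels is half the picture's height over the tangent of half this angle, whatever the lens; pixels are square), "cx", "cy" (the principal point, pixels), "R" (3x3) and "t" (3): a world point X has camera coordinates R X + t; the wrist camera has in their place "tool_from_camera" (4x4, takes a point from camera to tool coordinates, whose origin is the TCP and whose axes are the flange's). Camera axes: x right, y down, z forward; pixel columns grow to the right and rows downward; lengths in m; the calibration is good to about 2 mm. The wrist camera is an equidistant fisheye: a pixel r from the principal point sees the ray r / f radians off the axis. A picture is of the moment at which its call begins: read the wrist's pose just before it. There is no depth.
- sign_off(): hands the job in, once; it reports no verdict.
The state is a dict: "clock": time; "joint_pos": joint angles; "joint_vel": joint speeds; "joint_efforts": joint torques, N m; "ee_pos": TCP position; "orientation": TCP orientation; "force": force on the tool from outside, world axes, zero at the start; "wrist_torque": the same for the moment, N m; "grip_width": finger opening in m.
Only numpy, scipy, OpenCV 4.12 (cv2) and the standard library are available. Lean on these libraries where they do the work, as an engineer would, in place of code of your own. Each camera call takes 0.05 s, during which the arm holds its last target.

### The job

Clear the three loose jar lids off the wooden chopping block: sweep them with the fingers across the block and off its end, so that they drop into the low steel pan that stands against it. Only slide the lids, never pick them up or lift them, and leave the two shakers and the small glass on the block standing where they are.

Things in the scene. Friction and masses are not known exactly. Their poses are not given: they have to be found in the camera images.
- block: fixed wooden chopping block, 280 mm along its x, 360 mm along its y, 45 mm high; origin at the centre of its underside, on the counter (z = 0); z up. The pan stands flush against one of its two ends, +y or -y (it varies); a low closed cutlery box (89 mm along y, 264 mm along x, 52 mm high with its knob) stands by the other end, leaving a gap of 45 mm to the block
- pan: fixed open-topped rectangular steel pan, 325 mm along its x, 176 mm along its y, 40 mm high (its rim is 5 mm below the block's top), walls and floor 4 mm; origin at the centre of its underside, on the counter; its axes are parallel to the block's, its centre 270 mm from the block's centre along the block's y, one way or the other; it is longer than the block is deep, so a lid slid straight along the block's y falls into it
- lid_a: loose metal jar lid lying flat on the chopping block, bare metal, a closed disc 53 mm in diameter and 12 mm high (upright rim for the lower 6 mm, bevelled above to 45 mm across the top), about 14 g; origin at the centre of its underside, z up; it slides easily and drops when its middle passes the block's edge. It starts in the row at the block's -x side (near the robot; block x about -0.07 to -0.095), at the -y half
- lid_b: loose metal jar lid lying flat on the chopping block, bare metal, a closed disc 53 mm in diameter and 12 mm high (upright rim for the lower 6 mm, bevelled above to 45 mm across the top), about 14 g; origin at the centre of its underside, z up; it slides easily and drops when its middle passes the block's edge. It starts in the same near row as lid_a, at the +y half
- lid_c: loose metal jar lid lying flat on the chopping block, bare metal, a closed disc 53 mm in diameter and 12 mm high (upright rim for the lower 6 mm, bevelled above to 45 mm across the top), about 14 g; origin at the centre of its underside, z up; it slides easily and drops when its middle passes the block's edge. It starts alone in the far row (block x about 0.07 to 0.095), anywhere along the middle 200 mm
- salt: white ceramic salt shaker with a steel top, 34 mm wide, 60 mm high, loose, standing in the middle row of the chopping block (block x within 0.01 of 0), between the two rows of lids; origin at the centre of its underside, z up; to be left alone
- pepper: white ceramic pepper shaker with a black top, 34 mm wide, 60 mm high, loose, standing in the middle row of the chopping block (block x within 0.01 of 0), between the two rows of lids; origin at the centre of its underside, z up; to be left alone
- shot_glass: small clear glass, 35 mm wide, 55 mm high, loose, standing in the middle row of the chopping block (block x within 0.01 of 0), between the two rows of lids; origin at the centre of its underside, z up; to be left alone

How it is judged:
By the outcome, as a careful person would: the job done as asked, in the order asked, and still so for the second after the job is handed in, with the robot touching nothing.
It also fails if it takes over 51 s, if anything falls off the work surface, if the arm or the gripper's body presses on something with over 40 N, if the wrist force passes 120 N, or if a joint passes its speed limit or range.

## Working session

There is one attempt and no reset: what is moved stays moved. The work goes in short steps, Python scripts to look and compute and a tool call to move; the robot and the scene stay as the last step left them, time stands still between calls to the robot, and variables do not carry over. Pictures are saved under pics/ and viewed, and the job is handed in when it is done.

Besides the shell and the picture viewer there is one more tool, called as name(argument=value, ...), one argument or row to a line, values as JSON. step_arm: Moves the arm, as the interface text tells. Its arguments: {"type":"object","properties":{"plan":{"type":"array"},"force":{"type":"number"}},"required":["plan"]}

```bash
mkdir -p pics
python3 - <<'E'
from workcell import bot, grab_frame
import cv2,json
print(bot.read_state())
for n in("top","scene"):
    f=grab_frame(n); cv2.imwrite(f"pics/{n}0.png",f["image"][:,:,::-1])
    print(n,f["vfov"],f["cx"],f["cy"],f["R"],f["t"])
E
```

```text
{'clock': 0.0, 'joint_pos': array([-1.18100541e+00,  3.20295673e-01,  1.56569170e+00, -4.26025211e-05,
        1.25738497e+00, -1.99672274e-02]), 'joint_vel': array([ 4.42742540e-04,  1.79870623e-03,  8.72458218e-05, -2.62846248e-04,
       -5.40580123e-04, -5.10110106e-04]), 'joint_efforts': array([ 6.57786359e-05, -4.12461805e+01, -2.31969362e+01,  7.23748212e-02,
        4.55452956e-02, -1.66270465e-04]), 'ee_pos': array([ 0.22888429, -0.52692519,  0.21311319]), 'orientation': array([-3.13981251e+00,  4.96260427e-06,  4.09771318e-01]), 'force': array([ 0.28873048, -0.52274471,  0.30068063]), 'wrist_torque': array([0.01772454, 0.04036338, 0.04928452]), 'grip_width': 0.09133753693858926}
top 50.06121727175571 313.46460542808046 204.7859351725945 [[ 0.01744773 -0.99984671 -0.00145898]
 [-0.99678317 -0.01728008 -0.07826056]
 [ 0.07822335  0.00281976 -0.99693187]] [-0.00095377  0.54648058  0.85326529]
scene 57.96956914057576 319.21409947700135 203.8970238518002 [[-0.31727716  0.94810703  0.02069437]
 [ 0.48468207  0.1808746  -0.85578482]
 [-0.8151187  -0.26149079 -0.51691786]] [ 0.16732689 -0.19507486  1.18131284]
```

View pics/top0.png

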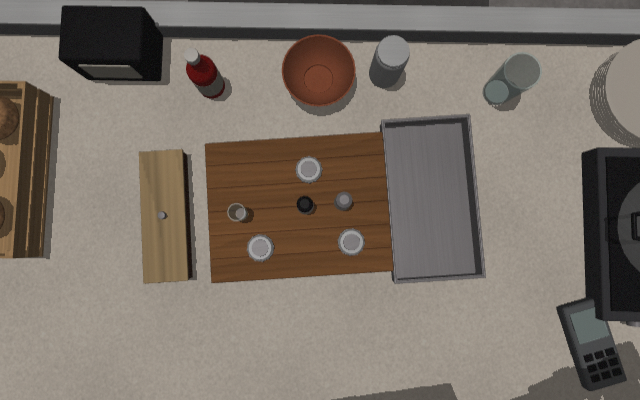

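View pics/scene0.png

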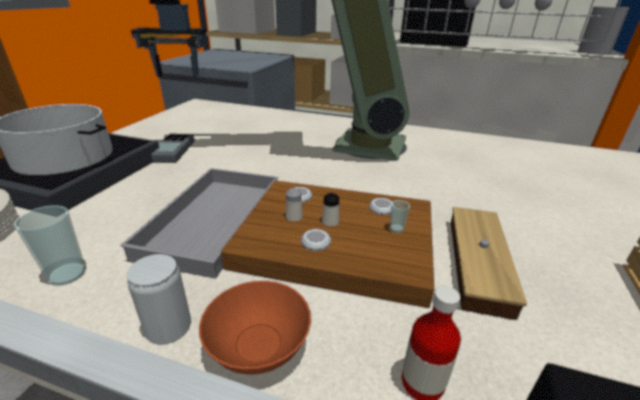

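The top view shows the pan at the block's right end (-y), columns 383–483. The near lids are at about (351,242) and (260,248), and the far lid is at (308,169). The glass is at (237,212), the pepper at (305,205) and the salt at (344,201). Next I'll measure them.

```bash
cat > h.py <<'E'
import numpy as np,cv2
from workcell import bot, grab_frame
def ray(f,u,v,z):
    F=200/np.tan(np.radians(f["vfov"]/2)); R=np.array(f["R"]);t=np.array(f["t"])
    d=R.T@np.array([(u-f["cx"])/F,(v-f["cy"])/F,1]); c=-R.T@t
    return c+d*(z-c[2])/d[2]
def pix(f,X):
    F=200/np.tan(np.radians(f["vfov"]/2)); p=np.array(f["R"])@X+np.array(f["t"])
    return np.array([F*p[0]/p[2]+f["cx"],F*p[1]/p[2]+f["cy"]])
E
python3 - <<'E'
from h import *
f=grab_frame("top"); im=f["image"]; bgr=im[:,:,::-1].copy()
hsv=cv2.cvtColor(bgr,cv2.COLOR_BGR2HSV)
roi=np.zeros((400,640),np.uint8); roi[125:290,200:400]=1
m=((hsv[...,0]<20)&(hsv[...,1]>90)).astype(np.uint8)*roi
m=cv2.morphologyEx(m,cv2.MORPH_OPEN,np.ones((3,3)))
c=max(cv2.findContours(m,cv2.RETR_EXTERNAL,cv2.CHAIN_APPROX_NONE)[0],key=cv2.contourArea)
w=np.array([ray(f,u,v,.045)[:2] for u,v in c[:,0]+0.])
r=cv2.minAreaRect((w*1000).astype(np.float32)); print("block",r, cv2.boxPoints(r))
l=((hsv[...,1]<60)&(hsv[...,2]>60)).astype(np.uint8)*roi
n,lab,st,ce=cv2.connectedComponentsWithStats(l)
for i in range(1,n):
    if st[i,4]>60: print(ce[i],st[i],ray(f,*ce[i],.045+.006)*1000)
cv2.imwrite("pics/crop.png",cv2.resize(bgr[120:290,195:400],None,fx=3.8,fy=3.5,interpolation=cv2.INTER_CUBIC))
E
```

```text
block ((541.4094848632812, 39.82209777832031), (277.08587646484375, 357.9251403808594), 4.853919506072998) [[ 388.2204   206.41997]
 [ 418.5064  -150.22154]
 [ 694.5986  -126.77577]
 [ 664.31256  229.86574]]
[304.962407   206.91894009] [ 200  125  200  165 7661] [539.58358862  25.15822505  51.        ]
[308.38240575 169.33213645] [295 156  28  28 557] [614.53016788  19.7895145   51.        ]
[342.772 200.528] [334 192  18  18 250] [553.52698647 -49.23824447  51.        ]
[238.06417112 212.23529412] [227 203  21  18 187] [526.79402605 156.78114852  51.        ]
[350.82425308 241.56942004] [338 228  27  28 569] [473.07587229 -65.98866157  51.        ]
[259.94921191 247.52889667] [247 234  27  28 571] [458.34454131 111.76557318  51.        ]
```

View pics/crop.png

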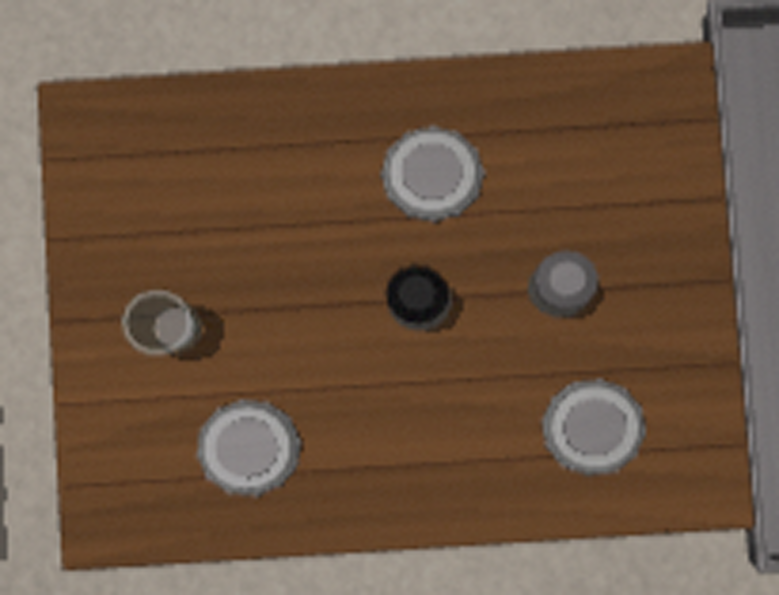

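Block yaw is about 4.85°. I'll turn the tool so its x axis lies along block +y, then push each lid with two part-open fingers as a cradle. First I'll move to a point above and behind lid_a.

step_arm(
  plan=[
    [0,0,-0.18,4.2,-3.7,0,0.38],
    [0,0,-0.36,8.5,-7.5,0,0.38],
    [0,0,-0.53,12.7,-11.2,0,0.38],
    [0,0,-0.71,17,-15,0,0.38],
    [0,0,-0.89,21.2,-18.8,0.5,0.38],
    [0,0,-1.07,25.5,-22.5,1,0.38],
    [0,0,-1.246,29.7,-26.3,2,0.38],
    [0,0,-1.246,34,-30,3,0.38],
    [0,0,-1.246,38.2,-33.8,4,0.38],
    [0,0,-1.246,42.4,-37.5,4.3,0.38],
  ],
)

```text
clock: 1.4
ee_pos: [0.4686, -0.0127, 0.1703]
orientation: [-3.141, 0.0, 1.656]
force: [1.0, -0.5, -0.3]
grip_width: 0.0349
```

step_arm(
  plan=[
    [0,0,0,0,0,0,0.38],
    [0,0,0,0,0,0,0.38],
  ],
)

```text
clock: 1.65
ee_pos: [0.4681, -0.0148, 0.1707]
orientation: [-3.141, 0.001, 1.657]
force: [-0.1, -0.2, -0.6]
grip_width: 0.0347
```

```bash
cat > loc.py <<'E'
from h import *
B=np.array([541.4,39.8]);th=np.radians(4.854);bx=np.array([np.cos(th),np.sin(th)]);by=np.array([-np.sin(th),np.cos(th)])
def tb(p): d=np.array(p)[:2]*1000-B; return d@bx,d@by
E
python3 - <<'E'
from loc import *
s=bot.read_state();print(s["clock"],s["ee_pos"],s["orientation"],s["grip_width"],s["force"],tb(s["ee_pos"]))
f=grab_frame("wrist");cv2.imwrite("pics/w1.png",f["image"][:,:,::-1]);print(f["vfov"],f["tool_from_camera"])
f=grab_frame("top");cv2.imwrite("pics/t1.png",f["image"][:,:,::-1])
for p in[(344,199,.105),(305,205,.105),(236,212,.1)]:print(tb(ray(f,*p)))
for p in[(308.4,169.3),(350.8,241.6),(259.9,247.5)]:print(tb(ray(f,*p,.051)))
E
```

```text
1.65 [ 0.46807905 -0.01482059  0.17069487] [-3.14051366e+00  5.46080378e-04  1.65653569e+00] 0.03470254357968755 [-0.09304489 -0.1896516  -0.5708024 ] (np.float64(-77.67981937385095), np.float64(-48.22049370356343))
65.70646984690485 [[ 6.71610086e-04 -9.70673658e-01 -2.40400080e-01  6.55972486e-02]
 [ 9.99999447e-01  8.46541642e-04 -6.24400614e-04 -4.69236789e-04]
 [ 8.09597906e-04 -2.40399527e-01  9.70673690e-01 -1.70837039e-01]
 [ 0.00000000e+00  0.00000000e+00  0.00000000e+00  1.00000000e+00]]
(np.float64(2.6997026028973172), np.float64(-88.27180854086832))
(np.float64(-3.54576902308908), np.float64(-15.622382906570023))
(np.float64(-7.530169475764629), np.float64(113.10404446102127))
(np.float64(71.23659855700082), np.float64(-26.16590509365864))
(np.float64(-77.08694928585187), np.float64(-99.57604607301765))
(np.float64(-76.60537962010311), np.float64(78.82829264078764))
```

View pics/w1.png

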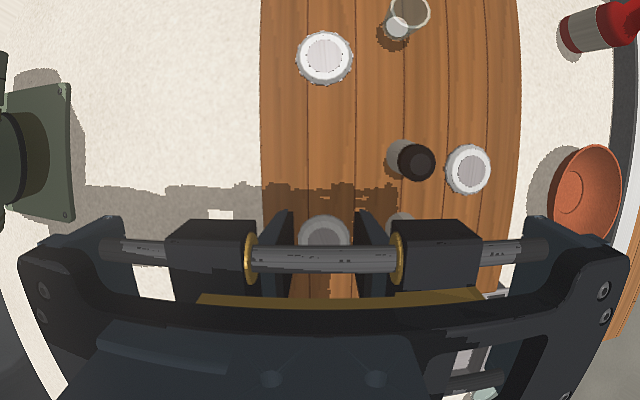

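View pics/t1.png

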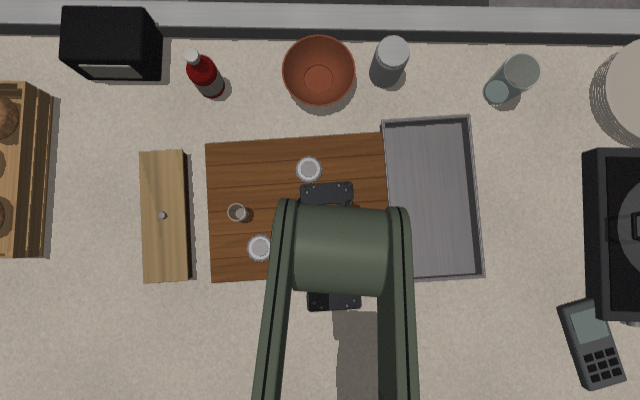

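The wrist view shows the fingers around lid_a, which is just ahead at about (325,235), with the shakers to the right. Now I'll descend to just above the block.

step_arm(
  plan=[
    [0,0,0,0,0,4,0.38],
    [0,0,0,0,0,8,0.38],
    [0,0,0,0,0,10.5,0.38],
    [0,0,0,0,0,11.7,0.38],
    [0,0,0,0,0,12.2,0.38],
    [0,0,0,0,0,12.2,0.38],
  ],
)

```text
clock: 2.5
ee_pos: [0.469, -0.0149, 0.0495]
orientation: [3.14, 0.0, 1.655]
force: [-0.5, -0.3, -1.0]
grip_width: 0.0346
```

step_arm(
  plan=[
    [0,0,0,0,0,0.15,0.38],
    [0,0,0,-1,0,0.15,0.38],
    [0,0,0,-2,0,0.15,0.38],
    [0,0,0,-3.2,0,0.15,0.38],
    [0,0,0,-4.6,0,0.15,0.38],
    [0,0,0,-6,0,0.15,0.38],
  ],
)

```text
clock: 3.25
ee_pos: [0.4738, -0.0755, 0.0475]
orientation: [3.141, 0.0, 1.655]
force: [1.3, 0.3, 0.7]
grip_width: 0.0346
```

Run:
```python
from loc import *
s=bot.read_state();print(s["clock"],s["ee_pos"],s["force"],tb(s["ee_pos"]))
f=grab_frame("scene");cv2.imwrite("pics/s2.png",cv2.resize(f["image"][120:320,110:510,::-1],None,fx=2,fy=2))
```

```text
3.25 [ 0.4737773  -0.07545894  0.04746487] [1.33520844 0.2529495  0.65239835] (np.float64(-77.13304180753815), np.float64(-109.12354338249745))
```

View pics/s2.png

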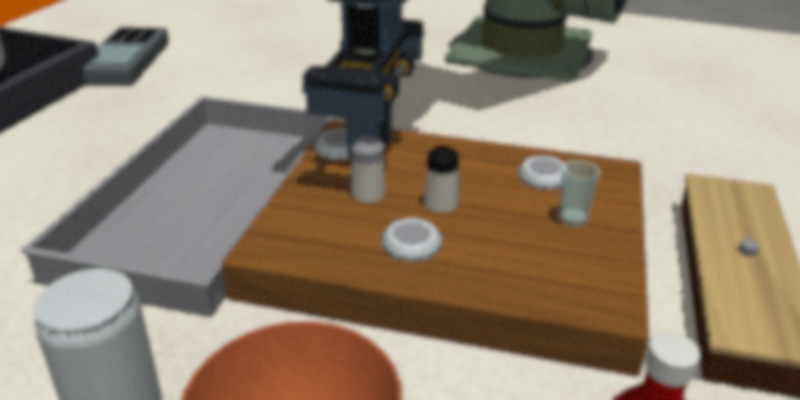

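The scene view shows lid_a held ahead of the fingers at about (335,147), near the pan edge, with all three standing items still upright. I'll carry on over the end.

step_arm(
  plan=[
    [0,0,0,-1.4,0,0,0.38],
    [0,0,0,-2.8,0,0,0.38],
    [0,0,0,-4,0,0,0.38],
    [0,0,0,-5.2,0,0,0.38],
    [0,0,0,-6.4,0,0,0.38],
    [0,0,0,-7.6,0,0,0.38],
    [0,0,0,-8.8,0,0,0.38],
    [0,0,0,-9.8,0,0,0.38],
    [0,0,0,-9.8,0,0,0.38],
  ],
)

```text
clock: 4.42
ee_pos: [0.4821, -0.1727, 0.0474]
orientation: [3.141, 0.0, 1.655]
force: [-0.4, -0.1, -0.3]
grip_width: 0.0346
```

Run:
```python
from loc import *
s=bot.read_state();print(s["clock"],s["ee_pos"],s["force"],tb(s["ee_pos"]))
f=grab_frame("scene");cv2.imwrite("pics/s3.png",cv2.resize(f["image"][120:320,110:510,::-1],None,fx=2,fy=2))
```

```text
4.425 [ 0.48211829 -0.17265437  0.04744186] [-0.41812547 -0.07491755 -0.27908993] (np.float64(-77.04634955160225), np.float64(-206.6761723033163))
```

View pics/s3.png

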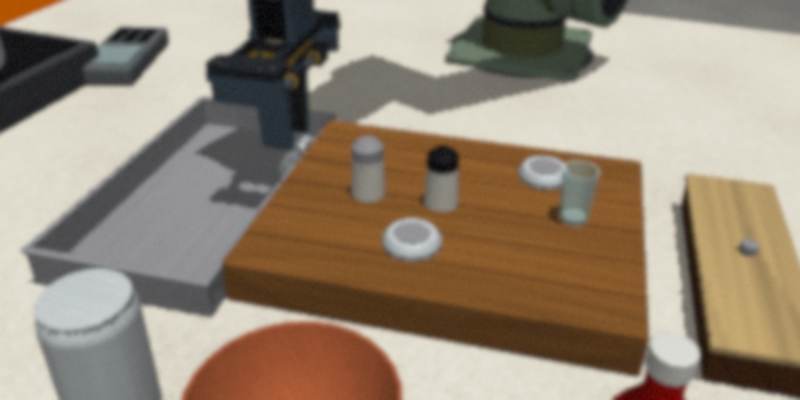

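Something silvery shows at about (300,145), at the pan's near wall. Probably lid_a is leaning there. I'll raise a little and look from the wrist.

step_arm(
  plan=[
    [0,0,0,0,0,-1,0.38],
    [0,0,0,0,0,-3,0.38],
    [0,0,0,0,0,-6,0.38],
    [0,0,0,0,0,-8,0.38],
    [0,0,0,-4,0,-8,0.38],
    [0,0,0,-8,0,-8,0.38],
    [0,0,0,-8,0,-8,0.38],
  ],
)

```text
clock: 5.35
ee_pos: [0.4893, -0.2534, 0.1282]
orientation: [3.14, 0.001, 1.654]
force: [-0.2, 0.8, 0.6]
grip_width: 0.0348
```

Run:
```python
from loc import *
s=bot.read_state();print(s["clock"],s["ee_pos"],s["force"],tb(s["ee_pos"]))
f=grab_frame("wrist");cv2.imwrite("pics/w4.png",f["image"][:,:,::-1])
f=grab_frame("scene");cv2.imwrite("pics/s4.png",cv2.resize(f["image"][120:320,110:510,::-1],None,fx=2,fy=2))
```

```text
5.35 [ 0.48929806 -0.25340878  0.12817178] [-0.21681408  0.76733589  0.59780319] (np.float64(-76.72552246545844), np.float64(-287.7484959030604))
```

View pics/s4.png

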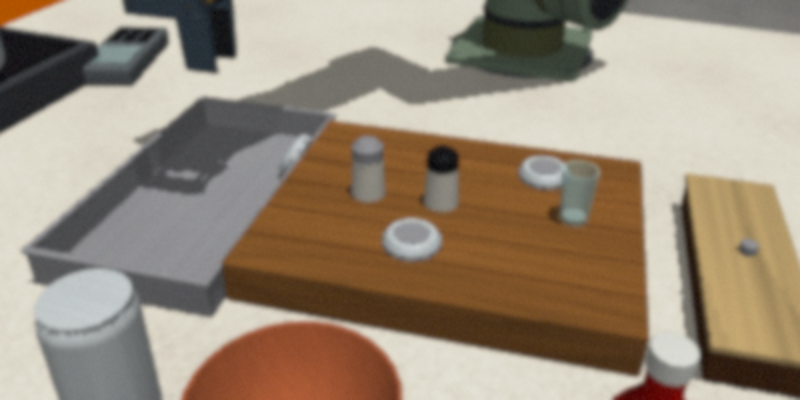

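View pics/w4.png

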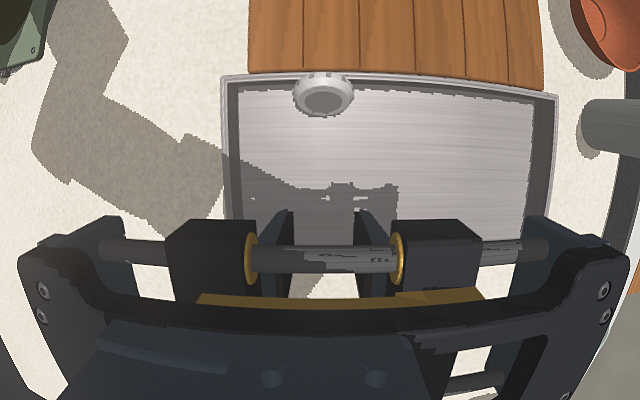

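The wrist view shows lid_a in the pan, leaning on its near wall at about (323,93). I'll sweep lid_c next, since its row is unaffected, going up and over the shakers to get there.

step_arm(
  plan=[
    [0,0,0,0,0,-4.5,0.38],
    [0,0,0,4,2,-4.5,0.38],
    [0,0,0,8,4,-4.5,0.38],
    [0,0,0,12,6,-4.5,0.38],
    [0,0,0,16,8,-4.5,0.38],
    [0,0,0,20,10,-4.5,0.38],
    [0,0,0,24,12,-4.5,0.38],
    [0,0,0,28,14,-4.5,0.38],
    [0,0,0,31.5,14.8,-4.5,0.38],
    [0,0,0,31.5,14.8,-4.5,0.38],
  ],
)

```text
clock: 6.7
ee_pos: [0.6087, 0.0784, 0.1723]
orientation: [-3.141, -0.001, 1.661]
force: [-0.0, -0.9, -0.8]
grip_width: 0.0345
```

Run:
```python
from loc import *
s=bot.read_state();print(s["clock"],s["ee_pos"],s["orientation"],s["force"],tb(s["ee_pos"]))
f=grab_frame("wrist");cv2.imwrite("pics/w5.png",f["image"][:,:,::-1])
```

```text
6.7 [0.60867162 0.07835115 0.17234972] [-3.14079195e+00 -6.34567872e-04  1.66081174e+00] [-0.04085256 -0.9245783  -0.81321562] (np.float64(70.29243933244956), np.float64(32.72056949287134))
```

View pics/w5.png

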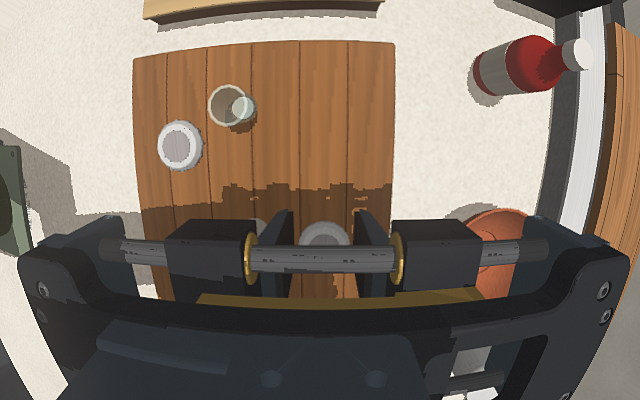

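Lid_c is centred between the fingers at column 324. Descending.

step_arm(
  plan=[
    [0,0,0,0,0,4,0.38],
    [0,0,0,0,0,8,0.38],
    [0,0,0,0,0,10.5,0.38],
    [0,0,0,0,0,11.8,0.38],
    [0,0,0,0,0,12.3,0.38],
    [0,0,0,0,0,12.3,0.38],
  ],
)

```text
clock: 7.5
ee_pos: [0.6099, 0.0746, 0.0501]
orientation: [3.141, 0.0, 1.656]
force: [1.3, -0.9, 0.4]
grip_width: 0.0345
```

Run:
```python
from loc import *
s=bot.read_state();print(s["clock"],s["ee_pos"],s["orientation"],s["force"],tb(s["ee_pos"]))
```

```text
7.5 [0.60989164 0.07458966 0.05010939] [3.14051805e+00 1.04162791e-04 1.65559308e+00] [ 1.34812371 -0.86265082  0.37644304] (np.float64(71.18979028078178), np.float64(28.86933431400297))
```

step_arm(
  plan=[
    [0,0,0,-0.6,0,0.2,0.38],
    [0,0,0,-1.5,0,0.22,0.38],
    [0,0,0,-2.5,0,0.22,0.38],
    [0,0,0,-3.8,0,0.22,0.38],
    [0,0,0,-5.2,0,0.22,0.38],
    [0,0,0,-6.6,0,0.22,0.38],
    [0,0,0,-8,0,0.22,0.38],
    [0,0,0,-9.2,0,0.22,0.38],
    [0,0,0,-10,0,0.22,0.38],
    [0,0,0,-10,0,0.22,0.38],
  ],
)

```text
clock: 8.75
ee_pos: [0.618, -0.0255, 0.0472]
orientation: [-3.142, 0.0, 1.655]
force: [0.4, 0.1, 0.4]
grip_width: 0.0346
```

Run:
```python
from loc import *
s=bot.read_state();print(s["clock"],s["ee_pos"],s["force"],tb(s["ee_pos"]))
f=grab_frame("scene");cv2.imwrite("pics/s6.png",cv2.resize(f["image"][120:320,110:510,::-1],None,fx=2,fy=2))
```

```text
8.75 [ 0.61802982 -0.0254551   0.04718958] [0.39207887 0.08437337 0.35865571] (np.float64(70.83329734547608), np.float64(-71.5052504938734))
```

View pics/s6.png

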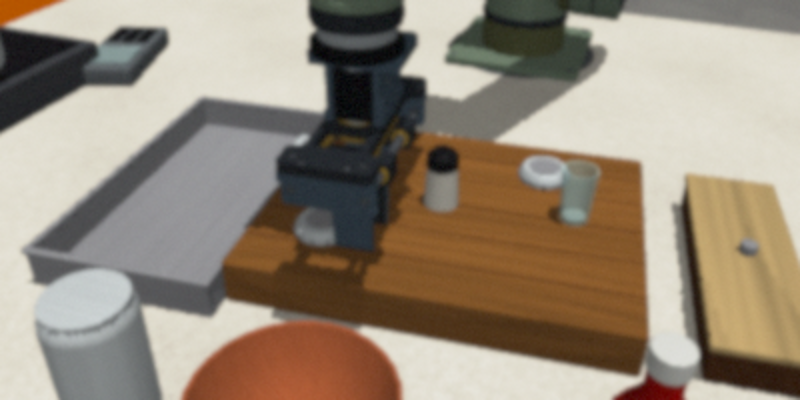

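Lid_c is cradled ahead of the fingers at about (315,225). I'll finish a bit faster so that it lands clear of the wall.

step_arm(
  plan=[
    [0,0,0,-0.8,0,0,0.38],
    [0,0,0,-2.2,0,0,0.38],
    [0,0,0,-4.2,0,0,0.38],
    [0,0,0,-6.8,0,0,0.38],
    [0,0,0,-9.8,0,0,0.38],
    [0,0,0,-12.8,0,0,0.38],
    [0,0,0,-13.4,0,0,0.38],
    [0,0,0,-13.4,0,0,0.38],
  ],
)

```text
clock: 9.8
ee_pos: [0.6291, -0.1589, 0.0471]
orientation: [-3.141, -0.0, 1.654]
force: [-0.6, 0.8, -0.2]
grip_width: 0.0344
```

step_arm(
  plan=[
    [0,0,0,0,0,-2,0.38],
    [0,0,0,0,0,-6,0.38],
    [0,0,0,0,0,-8,0.38],
    [0,0,0,-4,-4,-8,0.38],
    [0,0,0,-8,-7,-8,0.38],
    [0,0,0,-8,-7,-8,0.38],
  ],
)

```text
clock: 10.55
ee_pos: [0.5647, -0.2452, 0.1275]
orientation: [-3.141, -0.0, 1.653]
force: [0.4, 0.4, -1.2]
grip_width: 0.0349
```

Run:
```python
from loc import *
s=bot.read_state();print(s["clock"],s["ee_pos"],s["force"],tb(s["ee_pos"]))
f=grab_frame("wrist");cv2.imwrite("pics/w7.png",f["image"][:,:,::-1])
f=grab_frame("scene");cv2.imwrite("pics/s7.png",cv2.resize(f["image"][120:320,110:510,::-1],None,fx=2,fy=2))
```

```text
10.55 [ 0.56473191 -0.2452306   0.1274532 ] [ 0.44343462  0.38299704 -1.1580017 ] (np.float64(-0.8701955588005362), np.float64(-285.98263034714864))
```

View pics/w7.png

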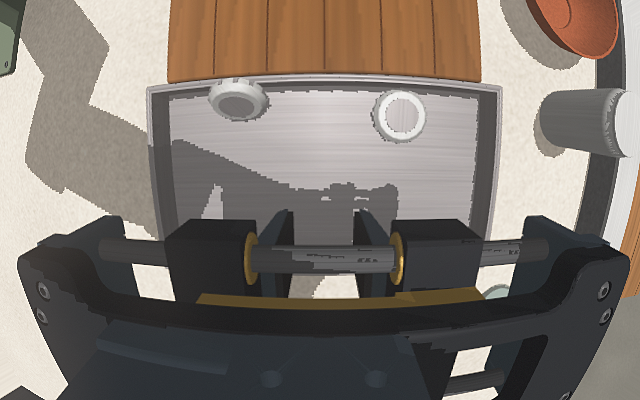

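View pics/s7.png

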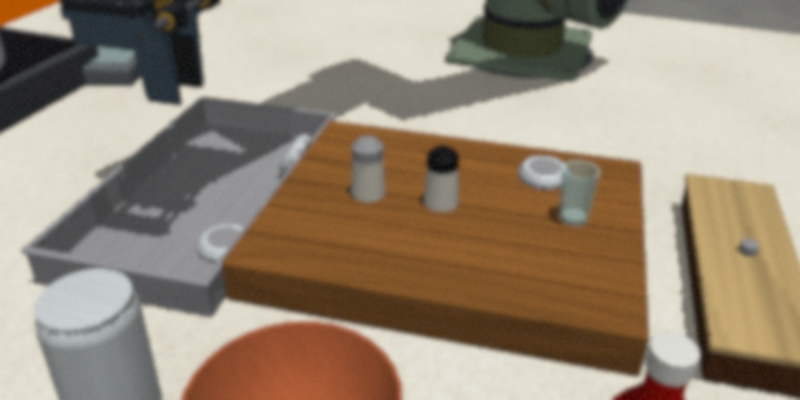

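Lid_c lies flat in the pan at about (402,117), and lid_a leans at about (238,100). I'll estimate how high lid_a's upper edge stands, since lid_b comes down the same row.

Run:
```python
from loc import *
from scipy.spatial.transform import Rotation as Ro
s=bot.read_state();f=grab_frame("wrist")
F=200/np.tan(np.radians(f["vfov"]/2));T=np.array(f["tool_from_camera"])
R=Ro.from_euler("xyz",s["orientation"]).as_matrix()
def wr(u,v,z):
    a=np.array([u-f["cx"],v-f["cy"]]);r=np.linalg.norm(a);th=r/F
    d=np.array([*(a/r*np.sin(th)),np.cos(th)]); d=R@T[:3,:3]@d; c=R@T[:3,3]+s["ee_pos"]
    return np.round(tb(c+d*(z-c[2])/d[2]),1)
print("a bottom",wr(240,120,.006),"a left",wr(209,97,.025),"right",wr(268,97,.025),"a top",wr(236,76,.045),"c",wr(402,117,.012))
print("edges: block",wr(320,78,.045),"rim inner",wr(320,87,.04), wr(320,90,.04))
cv2.imwrite("pics/w8.png",cv2.resize(f["image"][60:140,170:330,::-1],None,fx=5,fy=5,interpolation=cv2.INTER_CUBIC))
```

```text
a bottom [ -79.1 -215.9] a left [-103.5 -193.2] right [ -48.1 -196.4] a top [ -71.7 -178.8] c [  74.1 -213.1]
edges: block [  -2.1 -183.1] rim inner [  -2.2 -190. ] [  -2.2 -192.6]
```

View pics/w8.png

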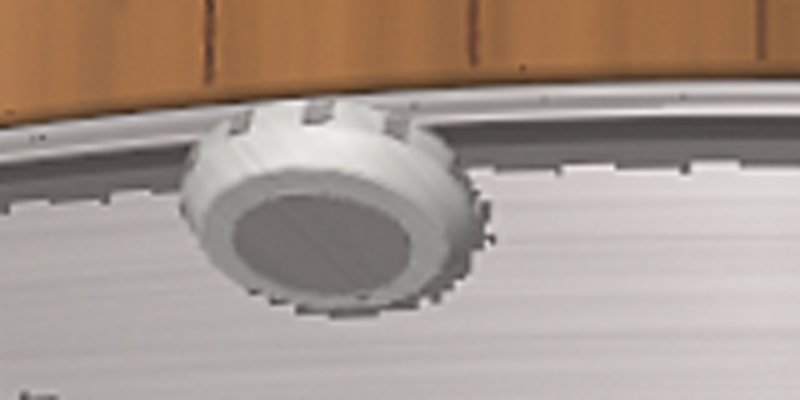

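Lid_a stands steeply, with its top edge a few mm above the block's top. I'll topple it with the closed fingers, coming off the block at the same height, before sending lid_b.

step_arm(
  plan=[
    [0,0,0,0,0,-3,0],
    [0,0,0,4,-2,-3,0],
    [0,0,0,8,-5,-3,0],
    [0,0,0,12,-7.5,-3,0],
    [0,0,0,13.8,-7.5,-3,0],
    [0,0,0,13.8,-7.5,2,0],
    [0,0,0,13.8,-7.5,6,0],
    [0,0,0,13.8,-7.5,7.6,0],
    [0,0,0,13.8,-7.5,7.9,0],
    [0,0,0,13.8,-7.5,7.9,0],
  ],
)

```text
clock: 11.95
ee_pos: [0.4812, -0.1127, 0.0486]
orientation: [3.14, 0.0, 1.657]
force: [0.7, 0.3, 0.4]
grip_width: 0.0008
```

Run:
```python
from loc import *
s=bot.read_state();print(s["clock"],s["ee_pos"],s["force"],tb(s["ee_pos"]),s["grip_width"])
```

```text
11.95 [ 0.48115279 -0.11269114  0.04859847] [0.73838186 0.27798362 0.43316784] (np.float64(-72.93448027062583), np.float64(-146.84630146463456)) 0.0008263648362071254
```

step_arm(
  plan=[
    [0,0,0,0,-0.3,0.2,0],
    [0,0,0,-1,-0.3,0.2,0],
    [0,0,0,-2,-0.3,0.2,0],
    [0,0,0,-3,-0.3,0.2,0],
    [0,0,0,-4,-0.3,0.2,0],
    [0,0,0,-5,-0.3,0.3,0],
    [0,0,0,-6.2,-0.3,0.3,0],
    [0,0,0,-7.5,-0.3,0.3,0],
    [0,0,0,-9,-0.3,0.3,0],
    [0,0,0,-9,-0.3,0.3,0],
  ],
)

```text
clock: 13.2
ee_pos: [0.4849, -0.2041, 0.0453]
orientation: [3.141, 0.0, 1.654]
force: [0.5, -0.2, 1.6]
grip_width: 0.001
```

step_arm(
  plan=[
    [0,0,0,0,0,-2,0],
    [0,0,0,0,0,-5,0],
    [0,0,0,0,0,-8,0],
    [0,0,0,-3,0,-8,0.38],
    [0,0,0,-5,0,-8,0.38],
    [0,0,0,-5,0,-8,0.38],
  ],
)

```text
clock: 13.95
ee_pos: [0.4886, -0.2534, 0.1246]
orientation: [-3.141, -0.001, 1.654]
force: [0.5, -0.2, -0.3]
grip_width: 0.0276
```

Run:
```python
from loc import *
s=bot.read_state();print(s["clock"],s["ee_pos"],s["force"],tb(s["ee_pos"]),s["grip_width"])
f=grab_frame("wrist");cv2.imwrite("pics/w9.png",f["image"][:,:,::-1])
```

```text
13.95 [ 0.48858004 -0.25337799  0.12462507] [ 0.52586694 -0.20129571 -0.26244361] (np.float64(-77.43835788927416), np.float64(-287.65705407388464)) 0.02758024577395371
```

View pics/w9.png

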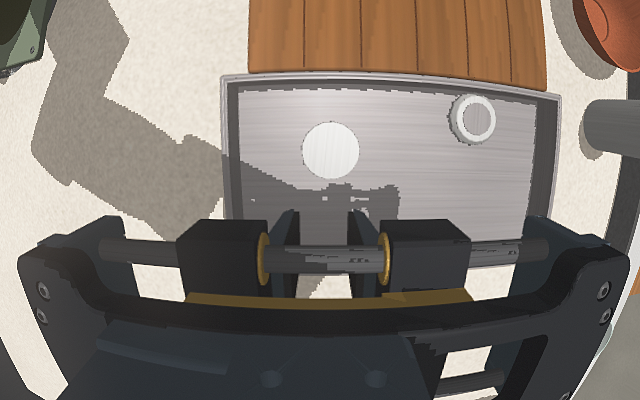

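Lid_a now lies flat, face down, in the pan at about (330,150). Now lid_b.

step_arm(
  plan=[
    [0,0,0,0,0,-4.5,0.38],
    [0,0,0,5,0,-4.5,0.38],
    [0,0,0,10,0,-4.5,0.38],
    [0,0,0,15,0,-4.5,0.38],
    [0,0,0,20,0,-4.5,0.38],
    [0,0,0,25,0,-4.5,0.38],
    [0,0,0,30,0,-4.5,0.38],
    [0,0,0,35,0,-4.5,0.38],
    [0,0,0,40,0,-4.5,0.38],
    [0,0,0,42,0,-4.5,0.38],
  ],
)

```text
clock: 15.25
ee_pos: [0.4516, 0.1686, 0.1697]
orientation: [-3.14, -0.0, 1.659]
force: [0.2, -0.3, -0.0]
grip_width: 0.0347
```

step_arm(
  plan=[
    [0,0,0,0,0,0,0.38],
    [0,0,0,0,0,0,0.38],
  ],
)

```text
clock: 15.5
ee_pos: [0.4526, 0.1654, 0.1699]
orientation: [-3.14, 0.001, 1.656]
force: [0.5, 0.5, -0.1]
grip_width: 0.0346
```

Run:
```python
from loc import *
s=bot.read_state();print(s["clock"],s["ee_pos"],s["orientation"],s["force"],tb(s["ee_pos"]),s["grip_width"])
f=grab_frame("wrist");cv2.imwrite("pics/w10.png",f["image"][:,:,::-1])
```

```text
15.5 [0.45261548 0.16539112 0.16989119] [-3.14048523e+00  6.41489148e-04  1.65605384e+00] [ 0.49286846  0.52171428 -0.11894422] (np.float64(-77.83896105499356), np.float64(132.6533678580736)) 0.03461708350847379
```

View pics/w10.png

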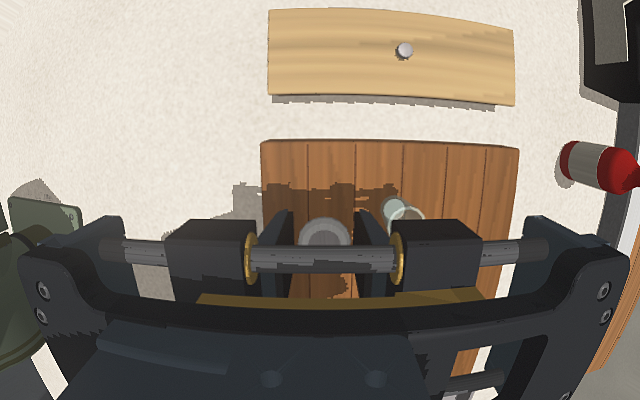

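Lid_b is centred at column 325, and the glass is clear of the finger. Descending.

step_arm(
  plan=[
    [0,0,0,0,0.1,4,0.38],
    [0,0,0,0,0.1,8,0.38],
    [0,0,0,0,0.1,10.5,0.38],
    [0,0,0,0,0.1,11.7,0.38],
    [0,0,0,0,0.1,12.15,0.38],
    [0,0,0,0,0.1,12.25,0.38],
  ],
)

```text
clock: 16.3
ee_pos: [0.4548, 0.1658, 0.0483]
orientation: [3.14, -0.0, 1.655]
force: [-0.1, 0.3, 1.5]
grip_width: 0.035
```

step_arm(
  plan=[
    [0,0,0,-0.6,0,0,0.38],
    [0,0,0,-1.5,0,0,0.38],
    [0,0,0,-2.5,0,0,0.38],
    [0,0,0,-3.7,0,0,0.38],
    [0,0,0,-5,0,0,0.38],
    [0,0,0,-6.3,0,0,0.38],
    [0,0,0,-7.5,0,0,0.38],
    [0,0,0,-8.2,0,0,0.38],
    [0,0,0,-8.2,0,0,0.38],
  ],
)

```text
clock: 17.42
ee_pos: [0.4612, 0.0837, 0.0477]
orientation: [-3.141, 0.0, 1.655]
force: [0.6, -0.1, 0.1]
grip_width: 0.0347
```

Run:
```python
from loc import *
s=bot.read_state();print(s["clock"],s["ee_pos"],s["force"],tb(s["ee_pos"]))
f=grab_frame("scene");cv2.imwrite("pics/s11.png",cv2.resize(f["image"][120:320,110:510,::-1],None,fx=2,fy=2))
```

```text
17.425 [0.46118969 0.08370498 0.04767308] [ 0.61847415 -0.1449757   0.07737663] (np.float64(-76.20753201576593), np.float64(50.53467579569983))
```

View pics/s11.png

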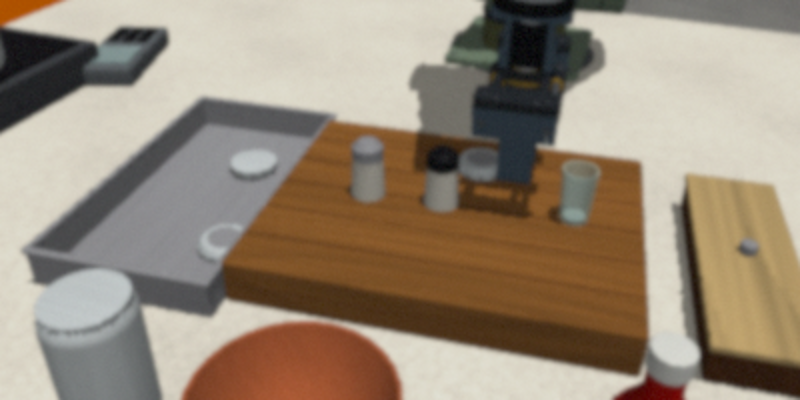

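Lid_b is cradled at about (480,163). I'll continue, then do the quick finish as with lid_c.

step_arm(
  plan=[
    [0,0,0,-0.8,0,0,0.38],
    [0,0,0,-2,0,0,0.38],
    [0,0,0,-3.4,0,0,0.38],
    [0,0,0,-4.9,0,0,0.38],
    [0,0,0,-6.4,0,0,0.38],
    [0,0,0,-7.9,0,0,0.38],
    [0,0,0,-9.4,0,0,0.38],
    [0,0,0,-10.8,0,0,0.38],
    [0,0,0,-11.8,0,0,0.38],
    [0,0,0,-12,0,0,0.38],
  ],
)

```text
clock: 18.73
ee_pos: [0.4715, -0.036, 0.0477]
orientation: [3.142, 0.0, 1.655]
force: [-0.1, 0.2, 0.3]
grip_width: 0.0349
```

step_arm(
  plan=[
    [0,0,0,-0.8,0,0,0.38],
    [0,0,0,-2.2,0,0,0.38],
    [0,0,0,-4.2,0,0,0.38],
    [0,0,0,-6.8,0,0,0.38],
    [0,0,0,-9.8,0,0,0.38],
    [0,0,0,-12.8,0,0,0.38],
    [0,0,0,-13.4,0,0,0.38],
    [0,0,0,-13.4,0,0,0.38],
  ],
)

```text
clock: 19.73
ee_pos: [0.4825, -0.169, 0.0476]
orientation: [-3.141, -0.0, 1.655]
force: [-0.3, 0.0, -0.2]
grip_width: 0.0348
```

step_arm(
  plan=[
    [0,0,0,0,0,-2,0.38],
    [0,0,0,0,0,-6,0.38],
    [0,0,0,0,0,-10,0.38],
    [0,0,0,-5,0,-12,0.38],
    [0,0,0,-10,0,-12,0.38],
    [0,0,0,-14,0,-12,0.38],
    [0,0,0,-14,0,-12,0.38],
  ],
)

```text
clock: 20.6
ee_pos: [0.4947, -0.3095, 0.1673]
orientation: [-3.141, 0.0, 1.654]
force: [0.7, 0.7, 0.8]
grip_width: 0.0345
```

Run:
```python
from loc import *
s=bot.read_state();print(s["clock"],s["ee_pos"],s["force"],tb(s["ee_pos"]))
f=grab_frame("wrist");cv2.imwrite("pics/w12.png",f["image"][:,:,::-1])
f=grab_frame("scene");cv2.imwrite("pics/s12.png",cv2.resize(f["image"][120:320,110:510,::-1],None,fx=2,fy=2))
f=grab_frame("top");cv2.imwrite("pics/t12.png",f["image"][:,:,::-1])
```

```text
20.6 [ 0.49470286 -0.30952427  0.16734338] [0.6801957  0.72347515 0.83300004] (np.float64(-76.08842788548193), np.float64(-344.1200616166689))
```

View pics/w12.png

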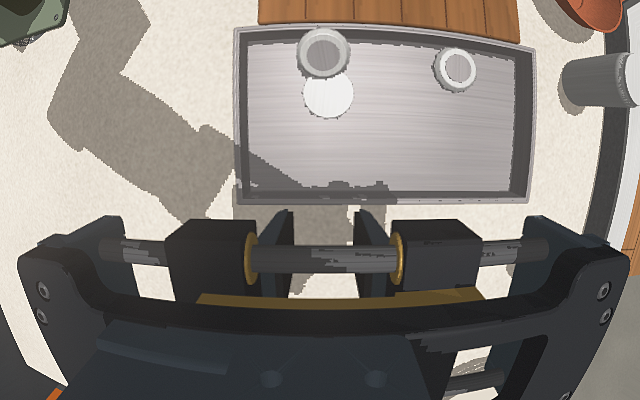

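View pics/s12.png

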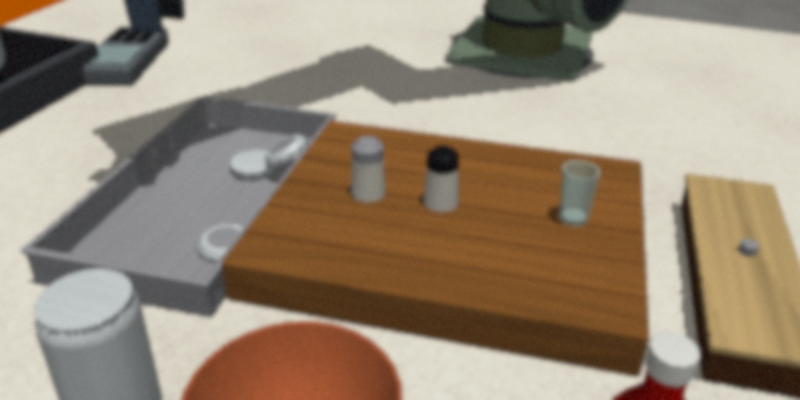

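View pics/t12.png

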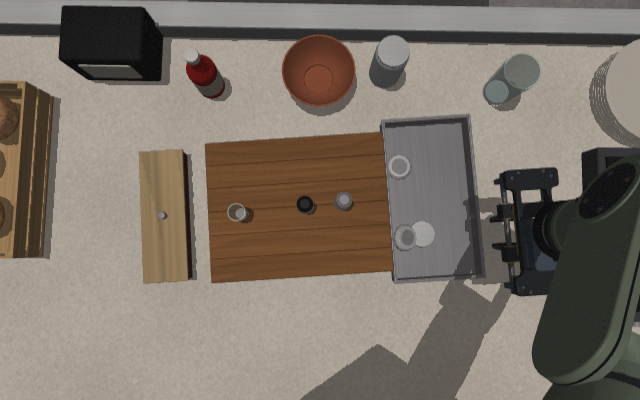

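All three lids are in the pan, and the shakers and glass look unmoved. But lid_b is tilted on lid_a against the near wall, at about (324,52). I'll measure how it sits.

```bash
cat >> loc.py <<'E'
from scipy.spatial.transform import Rotation as Ro
def wrf(s,f):
    F=200/np.tan(np.radians(f["vfov"]/2));T=np.array(f["tool_from_camera"])
    R=Ro.from_euler("xyz",s["orientation"]).as_matrix()
    def wr(u,v,z):
        a=np.array([u-f["cx"],v-f["cy"]]);r=np.linalg.norm(a);th=r/F
        d=R@T[:3,:3]@np.array([*(a/r*np.sin(th)),np.cos(th)]); c=R@T[:3,3]+s["ee_pos"]
        return np.round(tb(c+d*(z-c[2])/d[2]),1)
    return wr
E
python3 - <<'E'
from loc import *
s=bot.read_state();f=grab_frame("wrist");wr=wrf(s,f)
cv2.imwrite("pics/w13.png",cv2.resize(f["image"][10:140,240:400,::-1],None,fx=4.5,fy=4.5,interpolation=cv2.INTER_CUBIC))
print("rim",wr(324,32,.04),"a low",wr(329,119,.016),"a lr",wr(304,95,.016),wr(354,95,.016),"b top",wr(324,28,.04),wr(324,28,.05),"b bottom",wr(324,78,.018))
f=grab_frame("top");
for p in[(404.5,238),(424,234),(399,167)]:print(tb(ray(f,*p,.02)))
for p in[(344,199,.105),(305,205,.105),(236,212,.1)]:print(tb(ray(f,*p)))
cv2.imwrite("pics/t13.png",cv2.resize(f["image"][105:290,370:490,::-1],None,fx=3.2,fy=3.2,interpolation=cv2.INTER_CUBIC))
E
```

```text
rim [ -76.5 -187.4] a low [ -71.2 -273.4] a lr [ -96.9 -248.3] [ -45.5 -248. ] b top [ -76.5 -183.2] [ -76.5 -186.3] b bottom [ -76.4 -230.8]
(np.float64(-77.55781632952844), np.float64(-211.626454805392))
(np.float64(-72.13930076686704), np.float64(-251.86455125883478))
(np.float64(68.47440847946677), np.float64(-212.54661260658716))
(np.float64(2.6997026028973172), np.float64(-88.27180854086832))
(np.float64(-3.54576902308908), np.float64(-15.622382906570023))
(np.float64(-7.530169475764629), np.float64(113.10404446102127))
```

View pics/w13.png

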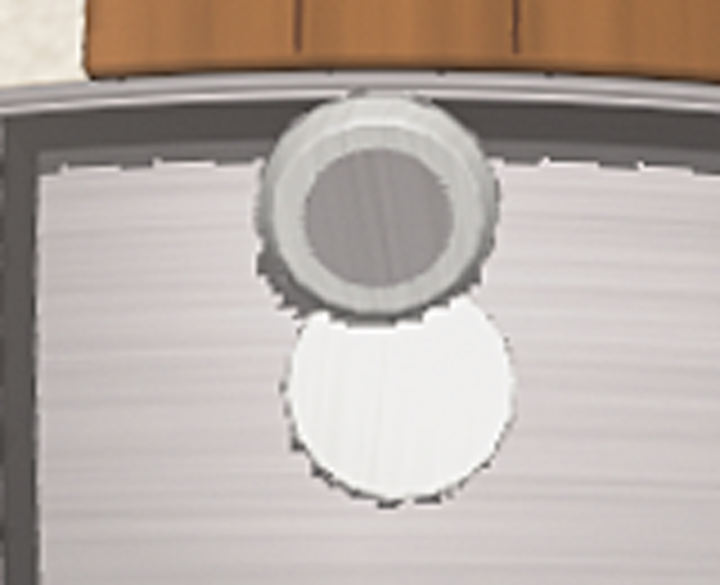

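View pics/t13.png

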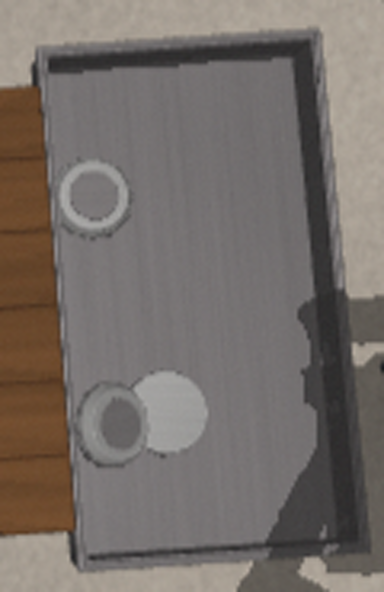

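Lid_b's upper edge rests against the wall near the rim and its lower edge rests on lid_a. It's in the pan but not settled. I'll slide lid_a sideways along the pan floor with closed fingers so lid_b lies down.

step_arm(
  plan=[
    [0,0,0,4,-2,0,0],
    [0,0,0,8.6,-4.6,0,0],
    [0,0,0,8.6,-4.6,4,0],
    [0,0,0,8.6,-4.6,8,0],
    [0,0,0,8.6,-4.6,11,0],
    [0,0,0,8.6,-4.6,13,0],
    [0,0,0,8.6,-4.6,14.5,0],
    [0,0,0,8.6,-4.6,15.3,0],
    [0,0,0,8.6,-4.6,15.6,0],
    [0,0,0,8.6,-4.6,15.6,0],
  ],
)

```text
clock: 22.1
ee_pos: [0.4418, -0.2267, 0.0121]
orientation: [3.141, 0.001, 1.656]
force: [-0.8, -0.5, 0.4]
grip_width: 0.0005
```

Run:
```python
from loc import *
s=bot.read_state();print(s["clock"],s["ee_pos"],s["force"],tb(s["ee_pos"]),s["grip_width"])
```

```text
22.1 [ 0.4417767  -0.22672666  0.01210584] [-0.79931167 -0.49643469  0.40602705] (np.float64(-121.81868256748191), np.float64(-257.14095787258464)) 0.0005459563439510661
```

step_arm(
  plan=[
    [0,0,0,0,0.8,0.2,0],
    [0,0,0,0,1.6,0.2,0],
    [0,0,0,0,2.4,0.2,0],
    [0,0,0,0,3.2,0.2,0],
    [0,0,0,0,4,0.2,0],
    [0,0,0,0,4.8,0.2,0],
    [0,0,0,0,5.6,0.2,0],
    [0,0,0,0,6.4,0.2,0],
    [0,0,0,0,7,0.2,0],
    [0,0,0,0,7,0.2,0],
  ],
)

```text
clock: 23.35
ee_pos: [0.5119, -0.2207, 0.0097]
orientation: [3.141, 0.0, 1.656]
force: [0.1, 0.4, -0.5]
grip_width: 0.0002
```

step_arm(
  plan=[
    [0,0,0,0,0,-3,0],
    [0,0,0,0,0,-8,0],
    [0,0,0,0,0,-14,0],
    [0,0,0,-4,0,-16,0],
    [0,0,0,-8,0,-16,0],
    [0,0,0,-10,0,-16,0],
  ],
)

```text
clock: 24.1
ee_pos: [0.5196, -0.3218, 0.1697]
orientation: [3.141, 0.0, 1.654]
force: [0.2, 0.6, -0.8]
grip_width: 0.0005
```

Run:
```python
from loc import *
s=bot.read_state();print(s["clock"],s["ee_pos"],s["force"],tb(s["ee_pos"]))
f=grab_frame("wrist");cv2.imwrite("pics/w14.png",f["image"][:,:,::-1])
f=grab_frame("top");cv2.imwrite("pics/t14.png",f["image"][:,:,::-1])
```

```text
24.1 [ 0.51957626 -0.32175868  0.16968968] [ 0.17605295  0.55162264 -0.8059505 ] (np.float64(-52.339471781135444), np.float64(-358.41530727144607))
```

View pics/w14.png

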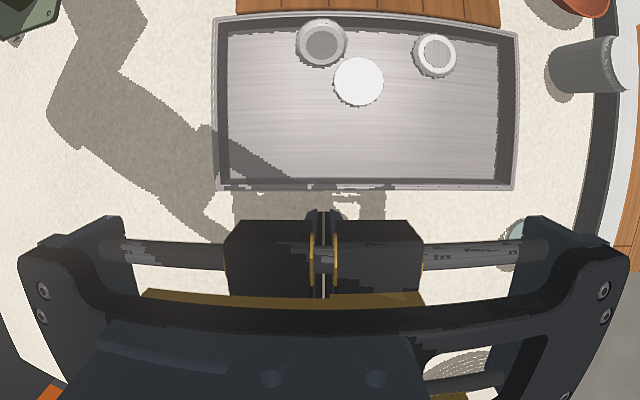

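View pics/t14.png

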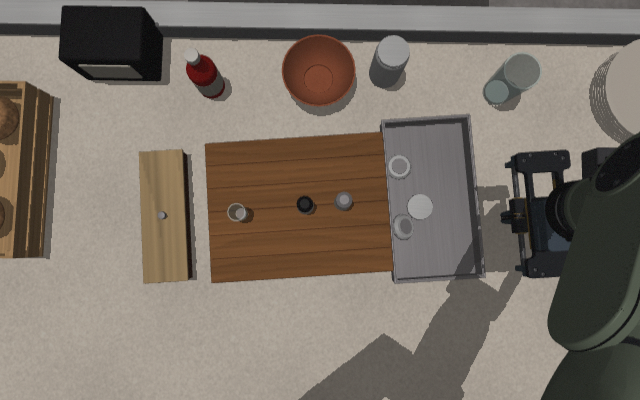

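Run:
```python
from loc import *
s=bot.read_state();f=grab_frame("wrist");wr=wrf(s,f)
cv2.imwrite("pics/w15.png",cv2.resize(f["image"][5:115,250:410,::-1],None,fx=4.5,fy=4.5,interpolation=cv2.INTER_CUBIC))
print("rim",wr(290,25,.04),"b top",wr(321,18,.04),wr(321,18,.05),"b bottom",wr(321,67,.006),wr(321,67,.018),"b lr",wr(295,43,.03),wr(347,43,.03),"a",wr(358,81,.016))
f=grab_frame("scene");cv2.imwrite("pics/s15.png",cv2.resize(f["image"][160:270,170:300,::-1],None,fx=5,fy=5,interpolation=cv2.INTER_CUBIC))
```

```text
rim [ -85.3 -195.7] b top [ -55.2 -188.9] [ -55.1 -192.4] b bottom [ -55.5 -233.7] [ -55.4 -235.8] b lr [ -81.1 -212.3] [ -29.5 -212.5] a [ -17.2 -250. ]
```

View pics/w15.png

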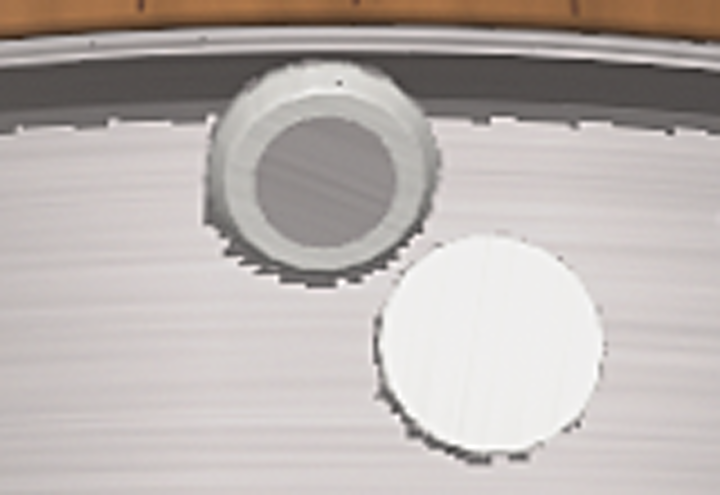

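View pics/s15.png

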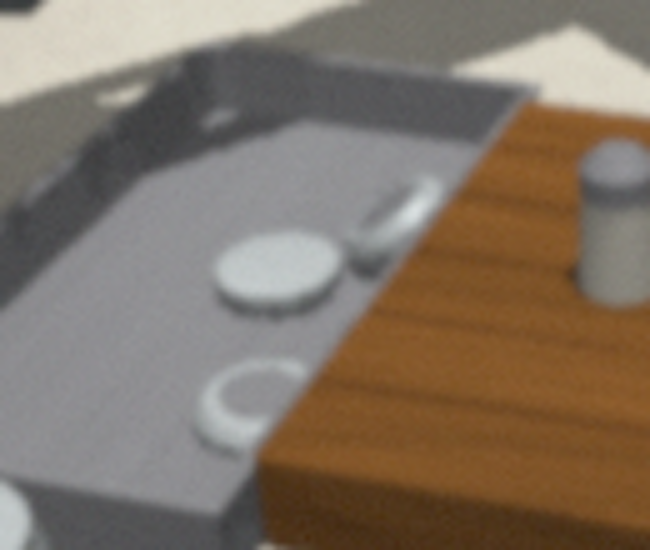

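Lid_b is now clear of lid_a. Its lower edge is on the pan floor and its upper edge rests on the inner wall, just below the rim. One last check that the standing items haven't moved, then I'll hand in.

Run:
```python
from loc import *
a=cv2.imread("pics/top0.png").astype(int);f=grab_frame("top");b=f["image"][:,:,::-1].astype(int)
d=np.abs(a-b).max(2)>25
print("glass",d[198:226,222:254].sum(),"pepper",d[193:218,292:318].sum(),"salt",d[188:214,331:358].sum(),"lid b start",d[234:262,247:274].sum())
c=cv2.imread("pics/t14.png").astype(int);print("settled",(np.abs(c-b).max(2)>25)[110:290,380:485].sum())
```

```text
glass 0 pepper 0 salt 0 lid b start 587
settled 206
```

```bash
sleep 1; python3 -c "
from workcell import bot,sign_off
s=bot.read_state();print(s['clock'],s['force']);print(sign_off())"
```

```text
24.35 [ 0.07375926 -0.34787142 -0.54825891]
the job is handed in; nothing more can be done
None
```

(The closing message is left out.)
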